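# Lay out the microscope session tray by its outlines

### The arm

A 6-joint arm with a two-finger parallel gripper is mounted at the origin on the work surface; the furniture and walls round the work are solid. World frame = base frame: x ahead of the robot, y to its left, z up, the work surface at z = 0. Lengths are in m, angles in rad, forces in N, time in s.
With the tool pointing down it reaches from about 0.35 to 0.975 m from the base axis. Payload 4.9 kg.
Tool frame: the origin (TCP) lies between the finger pads; the fingertips stand 25 mm ahead of it and the grasp point (between the pads) lies 6 mm ahead of it (manip.tcp_to_tips is the z of the fingertips in the tool frame, in m); z points along the fingers, y is the line along which they close (so a half turn about z gives the same grasp; the last joint's range is limited). The gripper opens to 85 mm and grips with 20 to 120 N. Pads are 22 mm wide; open, the fingers measure 114 mm over their backs; the gripper's body (76 mm by 85 mm) begins 54 mm behind the grasp point. The pads swing forward as they close: fully open they stand 13 mm farther back than shut.
Start: joints at [0.682, 0.053, 1.613, -0, 1.476, -0.119], TCP at [0.435, 0.449, 0.256] pointing down, gripper open.
Joint ranges: [-3.01, 3.01], [-1.01, 2.22], [0.06, 2.58], [-1.02, 4.17], [0.09, 2.62], [-3.14, 3.14]. Speed limits (rad/s): [2.57, 2.57, 3.14, 3.14, 3.14, 3.14].

### API

Orientations are given as a unit quaternion [w, x, y, z].
In Python, from plant import manip gives the robot as it stands. The module is installed in compiled form; this text tells all that it offers.
- The arm moves only by the tool arm_command, never from a script. Its argument "moves" is a list of rows, each a list of 3 entries, a list of its own where there are three numbers: the opening, from -1 (shut) to 1 (fully open), then the shift along the tool's x, y, z in units of 0.15 m (1.0 is 0.15 m), then the turn about the tool's z in units of 2 pi rad (1.0 is 2 pi rad). A call has 1 to 20 rows; each row is the pose to reach, as a shift and turn from the pose commanded when the call began, along the tool's axes at that moment, turning the shorter way round; what a row does not reach only later rows make up. A row lasts 1/12 s, in which the tool goes at most 41.7 mm and 7.16 degrees, less where a joint would pass 70% of its speed; a pose out of reach is approached as far as the arm can. A call with a number of a shift or a turn outside -1 to 1 is refused whole. A call with a gripper value outside its range is refused whole. The fingers move at their own pace and stop on an object; the grip force is fixed at half the most. Time passes only in rows, so rows that repeat a pose let the fingers close. It gives the time, the measured TCP pose, the force, the opening and the grip force at its end, in the units of the state.
- manip.state(): the state, without advancing time (a new reading comes with each control period).
- manip.grab_frame(name): name is "side" or "top"; returns a dict with "frame" (420x560x3 uint8, red, green, blue), "fx", "fy", "cx", "cy" (pixels), "R" (3x3) and "t" (3): a world point X has camera coordinates R X + t. Camera axes: x right, y down, z forward; pixel columns grow to the right and rows downward; lengths in m; the calibration is good to about 2 mm. A picture is of the moment at which its call begins. There is no depth.
- manip.job_done(): hands the job in; it is judged then, once.
Trained networks look in a picture, given as the dict that the camera call returned (one of the last four; its "shot" number tells which), for a name from the list of things; names that differ only in an ending like _2 or _b are one class to them, and where a whole thing is asked for, a point or a joint stands for the part that bears it (a point fixed in the world has none). Each returns a list of dicts, best first, with "confidence" (0 to 1); they miss things now and then, are a little off and sometimes report something else, mostly with a low value. They report only what shows in the picture. A call takes as long as a camera call. They do not tell look-alikes from the thing itself.
- manip.search_frame(picture, target): "extent" ([left, top, right, bottom] in pixels, round what is visible of it).
The state is a dict: "time": time; "joint_pos": joint angles; "joint_vel": joint speeds; "joint_efforts": joint torques, N m; "tool_pos": TCP position; "tool_rot": TCP orientation; "contact_force": force on the tool from outside, world axes, zero at the start; "ft_torque": the same for the moment, N m; "gripper_width": opening from 0.0 (shut) to 1.0 (fully open); "grasp_force": force on a finger pad.
Only numpy, scipy, OpenCV 4.12 (cv2) and the standard library are available. Lean on these libraries where they do the work, as an engineer would, in place of code of your own. Each camera call takes 0.05 s, during which the arm holds its last target. There are 200 camera calls.

### The job

Fill the blue tray for the next microscope session as its white outlines show: stand the cream oil bottle with the black nozzle upright in the circle, set the teal-lidded cover-glass box flat and squared up in the square, and lay the red USB stick flat in the stick-shaped outline with its plug at the outline's narrow end. Each thing must lie inside its own outline; leave the other things on the desk where they are.

Things in the scene. Friction and masses are not known exactly. Their poses are not given: they have to be found in the camera images.
- tray: Shallow blue tray fixed to the desk, 222 mm long (its x) by 84 mm wide (its y); floor 4 mm above the desk, lip 4 mm wide with its top 6.5 mm above the desk. Origin: centre of the underside. Three white printed outlines stand in a row along its x, 75 mm apart; which outline has which place varies.
- spot_bottle: White circle printed on the tray floor for the oil bottle, 40 mm inner diameter, line 3 mm wide. Origin: its centre, at the height of the tray floor; z up, axes parallel to the tray's.
- spot_box: White square printed on the tray floor for the cover-glass box, 43 mm inner side, line 3 mm wide. Origin: its centre, at the height of the tray floor; sides along its x and y, parallel to the tray's.
- spot_usb: White outline of the USB stick printed on the tray floor, line 3 mm wide: a 28 x 48 mm rectangle for the red body (y = -14 to +34 mm) and a narrower end 18 mm wide for the plug, down to y = -33 mm. Origin: where the stick's origin belongs, at the height of the tray floor; axes parallel to the tray's. The stick fits with its axes parallel to these, plug toward -y.
- oil_bottle: Small round dropper bottle, cream body, black nozzle: body 29 mm in diameter up to 41 mm, then a slim nozzle to 67 mm (only the body below 41 mm can be felt and gripped), about 40 g, standing. Origin: centre of its underside, z up. Close the fingers on the body from above.
- cover_glass_box: Small closed square box, white below, teal lid, 33 x 33 mm and 17 mm high (solid to the touch up to 13 mm), about 30 g, lying flat. Origin: centre of its underside, x and y along its sides. Grip across two facing sides from above.
- usb_stick: Red USB stick lying flat, 18 mm wide (x), 58 mm long (y), 9 mm high, about 12 g. Origin: on the underside, midway along the length. Red body from y = -11 to +29 mm (grip it across x at y = +9 mm); the bare grey plug, 12 mm wide, reaches to y = -29 mm and cannot be gripped.
- usb_plug (a point): Point in the grey plug end of the USB stick, 27 mm from the stick's origin along its -y and 4.5 mm above its underside.
- vial_bottle: Bystander: amber vial with white cap, 28 mm in diameter, 50 mm high. Not part of the kit. Origin: centre of the underside.
- tape_roll: Bystander: small white roll, 26 mm in diameter, 16 mm high. Origin: centre of the underside.
- petri_dish: Bystander: round clear dish, 60 mm in diameter, 14 mm high, pink inside. Origin: centre of the underside.
- reagent_bottle: Bystander: amber bottle with blue cap, 57 mm in diameter, 107 mm high. Origin: centre of the underside.
Things that resemble listed ones, but are neither listed nor needed, are in the scene too. What is shaped like the cover_glass_box but brown is not meant.

How it is judged:
At the end, for the whole second after the job is handed in: Bottle, box and stick are at rest on the tray floor, each origin within 8.5 mm of its own outline's origin: bottle upright, box and stick flat and face up (all within 0.15 rad), box sides within 0.25 rad of the square's, stick within 0.26 rad of its outline with the plug at the narrow end (horizontal distance between oil_bottle and spot_bottle below 0.0085 m and angle between each of oil_bottle, cover_glass_box, usb_stick's own z axis and vertical below 0.15 rad and horizontal distance between cover_glass_box and spot_box below 0.0085 m and (angle between the x axis of cover_glass_box and the x axis of spot_box, either way round below 0.25 rad or angle between the x axis of cover_glass_box and the y axis of spot_box, either way round below 0.25 rad) and horizontal distance between usb_stick and spot_usb below 0.0085 m and angle between the y axis of usb_stick and the y axis of spot_usb, either way round below 0.26 rad and y of usb_plug in the frame of spot_usb below -0.015 m and height (world z) of oil_bottle between 0.001 and 0.01 m and linear speed of each of oil_bottle, cover_glass_box, usb_stick below 0.02 m/s and height (world z) of cover_glass_box between 0.001 and 0.01 m and height (world z) of usb_stick between 0.001 and 0.01 m); the robot touches nothing.
It fails at once if a bystander (vial, tape roll, petri dish or reagent bottle) is moved by more than 25 mm (distance of any of vial_bottle, tape_roll, petri_dish, reagent_bottle from where it was at the start of the episode above 0.025 m).
It also fails if it takes over 58 s, if anything falls off the work surface, if the arm or the gripper's body presses on something with over 40 N, if the wrist force passes 120 N, or if a joint passes its speed limit or range.

## Working session

There is one attempt and no reset: what is moved stays moved. The work goes in short steps, Python scripts to look and compute and a tool call to move; the robot and the scene stay as the last step left them, time stands still between calls to the robot, and variables do not carry over. Pictures are saved under pics/ and viewed, at most 10 in all, crops included, and the job is handed in when it is done.

Besides the shell and the picture viewer there is one more tool, called after ">>>" as name(argument=value, ...), one argument or row to a line, values as JSON. arm_command: Moves the arm, as the interface text tells. Shifts and turns lie within -1 to 1; 1 stands for 0.15 m of shift or 2 pi rad of turn. Its arguments: {"type":"object","properties":{"moves":{"type":"array"}},"required":["moves"]}

```bash
mkdir -p pics; cat > h.py <<'E'
import numpy as np, cv2, pickle
from plant import manip
def px2w(f,u,v,z):
    d=f["R"].T@np.array([(u-f["cx"])/f["fx"],(v-f["cy"])/f["fy"],1.]); c=-f["R"].T@f["t"]
    return c+d*(z-c[2])/d[2]
def w2px(f,X):
    p=f["R"]@np.array(X)+f["t"]; return np.array([f["fx"]*p[0]/p[2]+f["cx"],f["fy"]*p[1]/p[2]+f["cy"]])
E
python3 - <<'E'
from h import *
s=manip.state(); print({k:np.round(v,3) for k,v in s.items()}, manip.tcp_to_tips)
for n in("top","side"):
    f=manip.grab_frame(n); cv2.imwrite(f"pics/{n}0.png",f["frame"][:,:,::-1]); pickle.dump(f,open(n+"0.pkl","wb"))
    print(n,np.round(-f["R"].T@f["t"],3),f["fx"],np.round(f["R"],2).tolist())
    for t in["tray","spot_bottle","spot_box","spot_usb","oil_bottle","cover_glass_box","usb_stick","usb_plug","vial_bottle","tape_roll","petri_dish","reagent_bottle"]:
        print(t,[(np.round(d["extent"]).astype(int).tolist(),round(d["confidence"],2)) for d in manip.search_frame(f,t)[:3]])
E
```

```text
{'time': np.float64(0.0), 'joint_pos': array([ 0.682,  0.053,  1.614, -0.   ,  1.476, -0.119]), 'joint_vel': array([-0.001,  0.001,  0.   ,  0.   ,  0.001, -0.   ]), 'joint_efforts': array([ 0.0000e+00, -3.9367e+01, -3.7018e+01, -0.0000e+00,  7.0000e-03,
       -0.0000e+00]), 'tool_pos': array([0.435, 0.448, 0.255]), 'tool_rot': array([-0.   ,  0.375,  0.927, -0.001]), 'contact_force': array([0.014, 0.227, 1.242]), 'ft_torque': array([-0.027, -0.016, -0.001]), 'grasp_force': np.float64(0.0), 'gripper_width': np.float64(0.995)} 0.025
top [0.38  0.15  0.879] 433.4141050158802 [[0.03, -1.0, 0.0], [-0.99, -0.03, -0.1], [0.1, 0.0, -1.0]]
tray [([146, 168, 192, 279], 0.9), ([223, 206, 254, 218], 0.38)]
spot_bottle [([159, 177, 183, 200], 0.78), ([149, 256, 189, 271], 0.17)]
spot_box [([158, 210, 182, 238], 0.67)]
spot_usb [([151, 254, 190, 269], 0.79)]
oil_bottle [([272, 178, 287, 194], 0.5)]
cover_glass_box [([224, 247, 246, 265], 0.63), ([269, 227, 285, 240], 0.53)]
usb_stick [([224, 206, 253, 222], 0.72)]
usb_plug [([222, 210, 252, 220], 0.51)]
vial_bottle [([319, 248, 337, 263], 0.73)]
tape_roll [([313, 198, 327, 213], 0.52)]
petri_dish [([351, 181, 383, 213], 0.97)]
reagent_bottle [([361, 222, 400, 255], 0.84)]
side [ 0.31  -0.499  0.706] 466.8056232142285 [[0.98, -0.18, 0.01], [-0.12, -0.69, -0.72], [0.14, 0.7, -0.7]]
tray [([314, 275, 350, 307], 0.68), ([212, 144, 308, 180], 0.6)]
spot_bottle [([284, 152, 299, 162], 0.76)]
spot_box [([250, 154, 274, 169], 0.77)]
spot_usb [([219, 156, 238, 178], 0.53)]
oil_bottle [([310, 197, 325, 230], 0.66)]
cover_glass_box [([234, 190, 250, 208], 0.72), ([265, 218, 279, 233], 0.53)]
usb_stick [([278, 190, 289, 207], 0.58)]
usb_plug [([270, 191, 289, 206], 0.75)]
vial_bottle [([256, 253, 269, 276], 0.6)]
tape_roll [([305, 246, 319, 261], 0.56)]
petri_dish [([314, 275, 347, 306], 0.7)]
reagent_bottle [([273, 264, 303, 321], 0.62)]
```

View pics/top0.png

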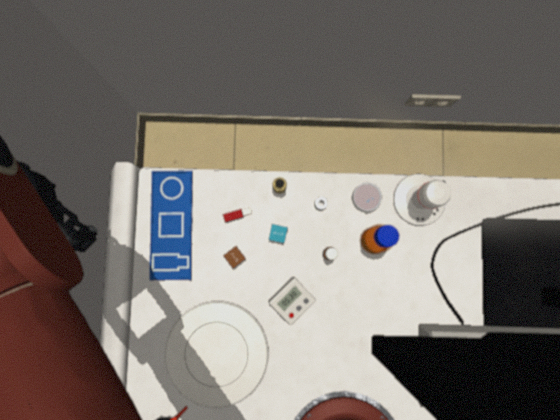

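View pics/side0.png

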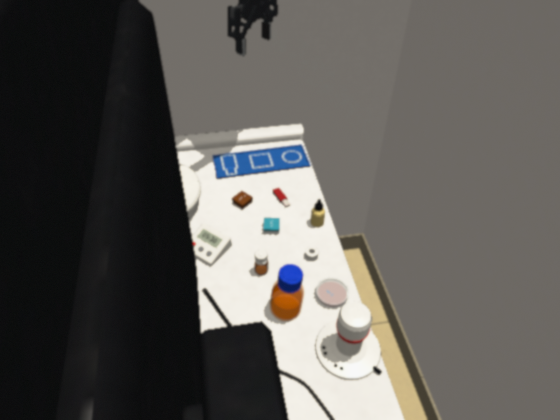

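The top view shows the tray at (171,225) with circle (172,188), square (171,225) and stick outline (170,262, narrow end left). The bottle is at (280,186), the teal box at (278,234), the red stick at (237,215) with its plug to the right, and the brown decoy at (234,258).

```bash
python3 - <<'E'
from h import *
f=pickle.load(open("top0.pkl","rb")); g=pickle.load(open("side0.pkl","rb"))
a=f["frame"][160:290,140:300]; cv2.imwrite("pics/crop1.png",cv2.resize(a[:,:,::-1],None,fx=5,fy=4.6*1,interpolation=cv2.INTER_CUBIC)[:600])
b=g["frame"][135:245,205:335]; cv2.imwrite("pics/crop2.png",cv2.resize(b[:,:,::-1],None,fx=5,fy=5,interpolation=cv2.INTER_CUBIC))
def seg(F,name,m,z):
    n,l,st,c=cv2.connectedComponentsWithStats(m.astype(np.uint8))
    for i in range(1,n):
        if st[i,4]>15:
            r=cv2.minAreaRect(np.argwhere(l==i)[:,::-1].astype(np.float32))
            P=[px2w(F,u,v,z)[:2] for u,v in cv2.boxPoints(r)]
            print(name,st[i].tolist(),np.round(c[i],1),"w",np.round(px2w(F,*c[i],z),4),"corners",np.round(P,3).tolist(),"rc",np.round(np.mean(P,0),4))
for n,F in(("top",f),("side",g)):
    im=F["frame"].astype(int); R,G,B=im[...,0],im[...,1],im[...,2]
    roi=np.zeros(R.shape,bool)
    if n=="top": roi[165:285,145:300]=1
    else: roi[140:245,205:335]=1
    print(n); hsv=cv2.cvtColor(F["frame"],cv2.COLOR_RGB2HSV).astype(int);H,S,V=hsv[...,0],hsv[...,1],hsv[...,2]
    seg(F,"teal",roi&(H>80)&(H<100)&(S>100),.017)
    seg(F,"red",roi&((H<6)|(H>174))&(S>150)&(V>110),.009)
    blue=roi&(H>100)&(H<125)&(S>120); 
    seg(F,"tray",blue,.0065)
    tr=cv2.morphologyEx(blue.astype(np.uint8),cv2.MORPH_CLOSE,np.ones((9,9)))
    tr=cv2.erode(tr,np.ones((5,5)))>0
    seg(F,"white",tr&(S<150),.004)
E
```

```text
top
teal [270, 225, 17, 18, 221] [277.8 233.3] w [0.4202 0.1404 0.017 ] corners [[0.408, 0.158], [0.438, 0.152], [0.432, 0.123], [0.402, 0.129]] rc [0.42   0.1403]
red [224, 210, 18, 11, 116] [232.8 215.4] w [0.4541 0.2318 0.009 ] corners [[0.455, 0.25], [0.466, 0.218], [0.453, 0.213], [0.442, 0.246]] rc [0.4539 0.2319]
tray [150, 172, 42, 108, 2402] [171.4 222.5] w [0.4363 0.3552 0.0065] corners [[0.323, 0.392], [0.54, 0.401], [0.541, 0.319], [0.323, 0.312]] rc [0.4315 0.3561]
tray [163, 180, 17, 17, 232] [171.2 187.7] w [0.5071 0.3593 0.0065] corners [[0.522, 0.377], [0.523, 0.344], [0.491, 0.343], [0.49, 0.375]] rc [0.5064 0.3597]
tray [161, 215, 20, 20, 364] [170.8 224.3] w [0.4325 0.3562 0.0065] corners [[0.451, 0.377], [0.452, 0.339], [0.414, 0.337], [0.413, 0.375]] rc [0.4322 0.3569]
tray [155, 256, 31, 12, 319] [168.6 261.7] w [0.3578 0.3568 0.0065] corners [[0.368, 0.385], [0.37, 0.325], [0.348, 0.324], [0.346, 0.383]] rc [0.3582 0.354 ]
white [159, 176, 26, 25, 292] [171.3 187.9] w [0.507  0.3597 0.004 ] corners [[0.506, 0.395], [0.543, 0.361], [0.509, 0.325], [0.472, 0.358
[... 1395 characters left out ...]
.366, 0.386], [0.369, 0.323], [0.348, 0.319]] rc [0.3571 0.3521]
white [281, 149, 22, 15, 182] [291.3 156.3] w [0.5067 0.3583 0.004 ] corners [[0.488, 0.39], [0.538, 0.382], [0.527, 0.33], [0.478, 0.338]] rc [0.5076 0.3598]
white [248, 152, 27, 18, 249] [260.7 160.5] w [0.4321 0.3547 0.004 ] corners [[0.404, 0.384], [0.466, 0.387], [0.46, 0.327], [0.401, 0.326]] rc [0.4328 0.356 ]
white [219, 158, 10, 13, 65] [222.9 164.4] w [0.3424 0.3547 0.004 ] corners [[0.331, 0.378], [0.344, 0.384], [0.352, 0.333], [0.34, 0.327]] rc [0.3419 0.3555]
white [233, 158, 6, 13, 63] [235.4 164.2] w [0.3714 0.3508 0.004 ] corners [[0.368, 0.375], [0.38, 0.373], [0.375, 0.329], [0.364, 0.331]] rc [0.3718 0.3518]
```

View pics/crop1.png

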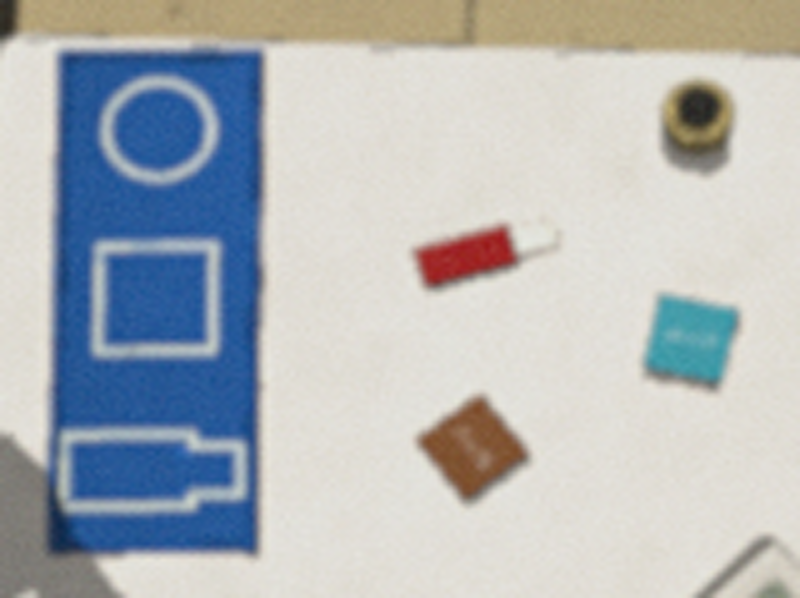

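View pics/crop2.png

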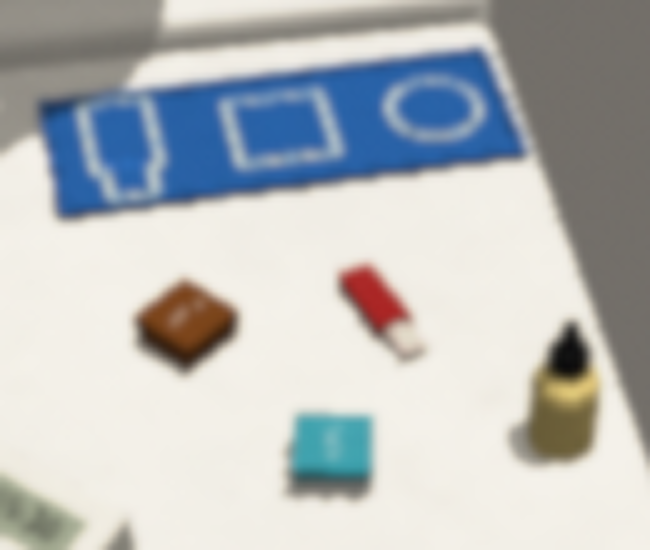

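Crops confirm it: the narrow end of the stick outline points to world -y, the stick's plug points to -y/+x, and a rail runs left of the tray. Next I locate the bottle and write a planning helper.

```bash
cat >> h.py <<'E'
from scipy.spatial.transform import Rotation as Ro
def plan(x,y,z,th,s=None):
    """print shift (units) and turn to reach world TCP, th = world angle of closing axis"""
    s=s or manip.state(); w,a,b,c=s["tool_rot"]; R=Ro.from_quat([a,b,c,w]).as_matrix(); p=np.array(s["tool_pos"])
    t0=np.arctan2(R[1,1],R[0,1]); d=(t0-th+np.pi/2)%np.pi-np.pi/2
    print("t",round(float(s["time"]),2),"pos",np.round(p,4),"th",round(t0,3),"tilt",round(float(R[2,2]),4),"shift",np.round(R.T@(np.array([x,y,z])-p)/.15,3),"turn",round(d/2/np.pi,4))
E
python3 - <<'E'
from h import *
f=pickle.load(open("top0.pkl","rb")); g=pickle.load(open("side0.pkl","rb"))
print("top shoulder",px2w(f,279.5,185,.041),"nozzle",px2w(f,140+697/5,160+105/4.6,.067))
print("side tip",px2w(g,205+572/5,135+322/5,.067),"det",px2w(g,317.5,227,.0), "shoulder", px2w(g,205+567/5,135+385/5,.041))
print("rail", px2w(f,135,225,0.02), px2w(f,112,225,0.02),"edge",px2w(f,280,170,0))
for x,y in((.45,.19),(.4537,.231)): plan(x,y,.13,.31)
E
```

```text
top shoulder [0.51349273 0.13998552 0.041     ] nozzle [0.51350653 0.14059321 0.067     ]
side tip [0.51703511 0.13916071 0.067     ] det [0.51512866 0.1270419  0.        ] shoulder [0.51471648 0.13008717 0.041     ]
rail [0.42836953 0.42389788 0.02      ] [0.42705309 0.46943159 0.02      ] edge [0.55120804 0.13933233 0.        ]
t 1.3 pos [0.435  0.4488 0.2563] th 0.801 tilt -1.0 shift [-1.273 -1.169  0.842] turn 0.0781
t 1.3 pos [0.435  0.4488 0.2563] th 0.801 tilt -1.0 shift [-1.1   -0.955  0.842] turn 0.0781
```

>>> arm_command(
  moves=[
    [0.2, [-0.9, -0.8, 0.8], 0.078],
    [0.2, [-0.9, -0.8, 0.8], 0.078],
    [0.2, [-0.9, -0.8, 0.8], 0.078],
    [0.2, [-0.9, -0.8, 0.8], 0.078],
    [0.2, [-0.9, -0.8, 0.8], 0.078],
    [0.2, [-0.9, -0.8, 0.8], 0.078],
    [0.2, [-0.9, -0.8, 0.8], 0.078],
    [0.2, [-0.9, -0.8, 0.8], 0.078],
    [0.2, [-0.9, -0.8, 0.8], 0.078],
    [0.2, [-0.9, -0.8, 0.8], 0.078],
  ],
)

```text
time: 2.13
tool_pos: [0.4494, 0.2703, 0.1382]
tool_rot: [0.001, 0.588, 0.809, 0.002]
contact_force: [0.2, 0.0, 0.4]
gripper_width: 0.6
grasp_force: 0.0
```

```bash
python3 - <<'E'
from h import *
plan(.4537,.231,.055,.31);plan(.4537,.231,.027,.31); print(manip.state()["gripper_width"])
E
```

```text
t 2.13 pos [0.4494 0.2703 0.1382] th 0.313 tilt -1.0 shift [-0.258 -0.055  0.555] turn 0.0004
t 2.13 pos [0.4494 0.2703 0.1382] th 0.313 tilt -1.0 shift [-0.258 -0.056  0.741] turn 0.0004
0.6000759593678324
```

>>> arm_command(
  moves=[
    [0.2, [-0.26, -0.055, 0.3], 0],
    [0.2, [-0.26, -0.055, 0.5], 0],
    [0.2, [-0.26, -0.055, 0.6], 0],
    [0.2, [-0.26, -0.055, 0.7], 0],
    [0.2, [-0.26, -0.055, 0.735], 0],
    [0.2, [-0.26, -0.055, 0.735], 0],
    [-0.3, [-0.26, -0.055, 0.735], 0],
    [-0.3, [-0.26, -0.055, 0.735], 0],
    [-0.3, [-0.26, -0.055, 0.735], 0],
  ],
)

```text
time: 2.88
tool_pos: [0.4538, 0.2298, 0.0279]
tool_rot: [0.001, 0.589, 0.808, 0.001]
contact_force: [0.6, -0.1, 1.0]
gripper_width: 0.352
grasp_force: 0.0
```

>>> arm_command(
  moves=[
    [-1, [0, 0, 0], 0],
    [-1, [0, 0, 0], 0],
    [-1, [0, 0, 0], 0],
    [-1, [0, 0, 0], 0],
    [-1, [0, 0, 0], 0],
  ],
)

```text
time: 3.3
tool_pos: [0.4536, 0.2295, 0.0276]
tool_rot: [0.001, 0.589, 0.808, 0.001]
contact_force: [-1.2, -0.2, 6.1]
gripper_width: 0.181
grasp_force: 59.3
```

```bash
python3 - <<'E'
from h import *
f=manip.grab_frame("side");cv2.imwrite("pics/s1.png",cv2.resize(f["frame"][135:245,205:335,::-1],None,fx=5,fy=5))
plan(.3573,.3535,.06,.037)
E
```

```text
t 3.35 pos [0.4536 0.2295 0.0276] th 0.311 tilt -1.0 shift [ 0.984 -0.358 -0.216] turn 0.0436
```

View pics/s1.png

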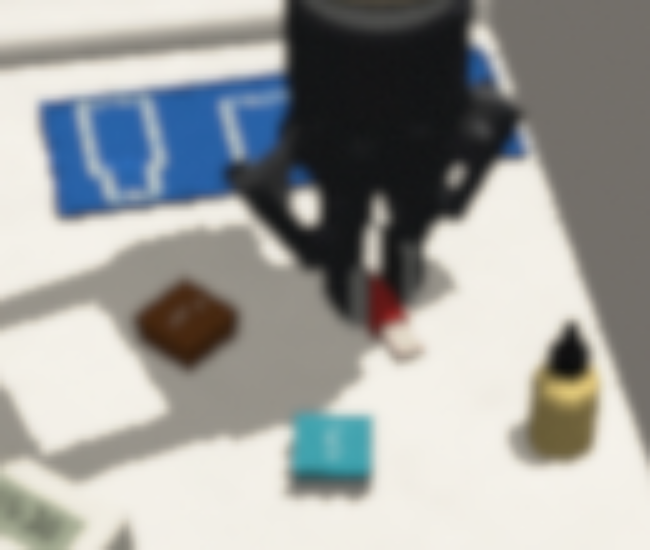

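The fingers hold the stick's red body, with the grip at 59 N and the plug at crop (408,345) free. Lift and carry.

>>> arm_command(
  moves=[
    [-1, [0, 0, -0.2], 0],
    [-1, [0.2, -0.1, -0.35], 0.02],
    [-1, [0.9, -0.35, -0.35], 0.0436],
    [-1, [0.9, -0.35, -0.35], 0.0436],
    [-1, [0.9, -0.35, -0.35], 0.0436],
    [-1, [0.9, -0.35, -0.35], 0.0436],
    [-1, [0.9, -0.35, -0.35], 0.0436],
    [-1, [0.9, -0.35, -0.35], 0.0436],
    [-1, [0.9, -0.35, -0.35], 0.0436],
  ],
)

```text
time: 4.1
tool_pos: [0.3617, 0.3408, 0.0785]
tool_rot: [0.0, 0.694, 0.72, -0.0]
contact_force: [-0.9, 0.1, 0.1]
gripper_width: 0.181
grasp_force: 58.8
```

```bash
python3 - <<'E'
from h import *
plan(.357,.3615,.0322,.037); s=manip.state(); print(s["gripper_width"],s["grasp_force"])
for n,z in(("top",.05),("side",.05)):
    f=manip.grab_frame(n); hsv=cv2.cvtColor(f["frame"],cv2.COLOR_RGB2HSV).astype(int);H,S,V=[hsv[...,i] for i in range(3)]
    m=((H<6)|(H>174))&(S>150)&(V>90); m[:140]=0;m[290:]=0
    n_,l,st,c=cv2.connectedComponentsWithStats(m.astype(np.uint8)); print(n,[(st[i].tolist(),np.round(px2w(f,*c[i],.062),3).tolist()) for i in range(1,n_) if 10<st[i,4]<300])
E
```

```text
t 4.1 pos [0.3617 0.3408 0.0785] th 0.036 tilt -1.0 shift [ 0.139 -0.027  0.308] turn -0.0002
0.18131921730726974 58.762423396110535
top [([120, 245, 5, 5, 13], [0.384, 0.433, 0.062]), ([59, 263, 16, 27, 145], [0.325, 0.534, 0.062]), ([118, 277, 4, 5, 11], [0.325, 0.434, 0.062]), ([88, 279, 23, 11, 92], [0.313, 0.469, 0.062]), ([84, 283, 3, 7, 11], [0.31, 0.496, 0.062])]
side [([228, 145, 7, 9, 39], [0.362, 0.335, 0.062])]
```

>>> arm_command(
  moves=[
    [-1, [0.14, -0.027, 0.1], 0],
    [-1, [0.14, -0.027, 0.2], 0],
    [-1, [0.14, -0.027, 0.27], 0],
    [-1, [0.14, -0.027, 0.3], 0],
    [-1, [0.14, -0.027, 0.31], 0],
    [-1, [0.14, -0.027, 0.31], 0],
  ],
)

```text
time: 4.7
tool_pos: [0.3566, 0.3616, 0.0319]
tool_rot: [-0.0, 0.694, 0.72, -0.001]
contact_force: [0.7, -0.2, -0.5]
gripper_width: 0.185
grasp_force: 58.8
```

>>> arm_command(
  moves=[
    [-0.3, [0, 0, 0], 0],
    [-0.3, [0, 0, 0], 0],
    [-0.3, [0, 0, 0], 0],
    [-0.3, [0, 0, 0], 0],
    [-0.3, [0, 0, -0.3], 0],
    [-0.1, [0, 0, -0.6], 0],
    [0.2, [-0.3, 0.2, -0.6], 0],
    [0.2, [-0.9, 0.4, -0.6], 0.0366],
    [0.2, [-0.9, 0.4, -0.6], 0.0366],
    [0.2, [-0.9, 0.4, -0.6], 0.0366],
    [0.2, [-0.9, 0.4, -0.6], 0.0366],
    [0.2, [-0.9, 0.4, -0.6], 0.0366],
  ],
)

```text
time: 5.7
tool_pos: [0.4218, 0.2287, 0.1223]
tool_rot: [-0.0, 0.773, 0.635, 0.0]
contact_force: [0.3, 0.2, 0.6]
gripper_width: 0.604
grasp_force: 0.0
```

```bash
python3 - <<'E'
from h import *
for n in("top","side"):
    f=manip.grab_frame(n); pickle.dump(f,open(n+"1.pkl","wb"))
    hsv=cv2.cvtColor(f["frame"],cv2.COLOR_RGB2HSV).astype(int);H,S,V=[hsv[...,i] for i in range(3)]
    m=((H<6)|(H>174))&(S>150)&(V>90); m[:140]=0;m[290:]=0
    n_,l,st,c=cv2.connectedComponentsWithStats(m.astype(np.uint8)); print(n,[(st[i].tolist(),np.round(px2w(f,*c[i],.013),3).tolist()) for i in range(1,n_) if 10<st[i,4]<300])
a=[cv2.resize(pickle.load(open(n+"1.pkl","rb"))["frame"][y:y+100,x:x+100,::-1],None,fx=4,fy=4) for n,y,x in(("top",190,130),("side",130,200))]
cv2.imwrite("pics/p1.png",np.hstack(a))
plan(.420,.140,.08,-.19+np.pi/2);plan(.420,.140,.08,-.19)
E
```

```text
top [([219, 183, 12, 14, 46], [0.508, 0.25, 0.013]), ([147, 196, 14, 31, 132], [0.459, 0.392, 0.013]), ([202, 199, 6, 5, 11], [0.481, 0.289, 0.013]), ([237, 201, 4, 9, 11], [0.475, 0.221, 0.013]), ([149, 222, 5, 4, 11], [0.432, 0.394, 0.013]), ([150, 223, 15, 10, 41], [0.423, 0.38, 0.013]), ([222, 227, 10, 6, 13], [0.424, 0.242, 0.013]), ([150, 231, 16, 11, 48], [0.407, 0.38, 0.013]), ([196, 237, 8, 3, 12], [0.407, 0.296, 0.013]), ([154, 241, 15, 9, 31], [0.389, 0.373, 0.013]), ([181, 240, 8, 6, 20], [0.398, 0.327, 0.013]), ([156, 259, 13, 14, 51], [0.351, 0.37, 0.013]), ([160, 259, 6, 5, 13], [0.36, 0.367, 0.013])]
side [([225, 155, 7, 9, 52], [0.356, 0.361, 0.013])]
t 5.8 pos [0.4211 0.2299 0.122 ] th -0.193 tilt -1.0 shift [-0.59   0.108  0.28 ] turn 0.2495
t 5.8 pos [0.4211 0.2299 0.122 ] th -0.193 tilt -1.0 shift [-0.59   0.108  0.28 ] turn -0.0005
```

View pics/p1.png

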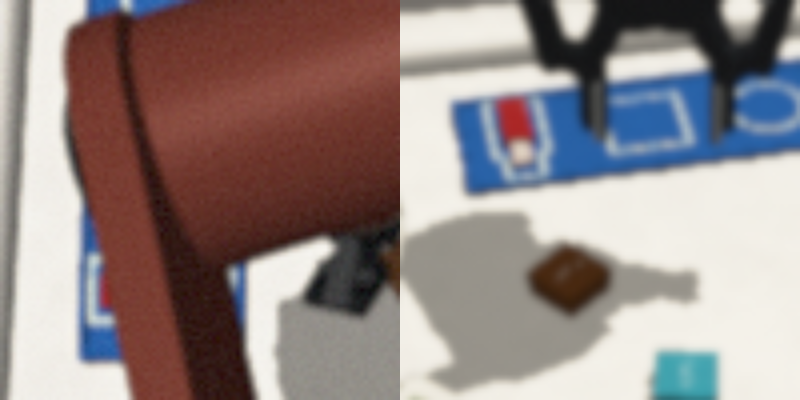

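The side panel shows the stick inside its outline, with the plug at the narrow end (around 520,150). Next the box.

>>> arm_command(
  moves=[
    [0.4, [-0.3, 0.05, 0.1], 0],
    [0.4, [-0.595, 0.108, 0.25], 0],
    [0.4, [-0.595, 0.108, 0.25], 0],
    [0.4, [-0.595, 0.108, 0.3], 0],
    [0.4, [-0.595, 0.108, 0.4], 0],
    [0.4, [-0.595, 0.108, 0.5], 0],
    [0.4, [-0.595, 0.108, 0.58], 0],
    [0.4, [-0.595, 0.108, 0.62], 0],
    [0.4, [-0.595, 0.108, 0.62], 0],
    [0.1, [-0.595, 0.108, 0.62], 0],
    [-0.2, [-0.595, 0.108, 0.62], 0],
    [-0.5, [-0.595, 0.108, 0.62], 0],
    [-1, [-0.595, 0.108, 0.62], 0],
    [-1, [-0.595, 0.108, 0.62], 0],
    [-1, [-0.595, 0.108, 0.62], 0],
    [-1, [-0.595, 0.108, 0.62], 0],
  ],
)

```text
time: 7.13
tool_pos: [0.4212, 0.1393, 0.0303]
tool_rot: [0.0, 0.772, 0.636, 0.001]
contact_force: [-0.3, 2.1, 6.0]
gripper_width: 0.35
grasp_force: 60.0
```

```bash
python3 - <<'E'
from h import *
s=manip.state(); print(s["gripper_width"],s["grasp_force"])
plan(.4323,.356,.0335,.037); plan(.425,.27,.08,.037)
E
```

```text
0.3501643591981124 59.95680034160614
t 7.13 pos [0.4212 0.1393 0.0303] th -0.193 tilt -1.0 shift [ 1.432 -0.205 -0.019] turn -0.0366
t 7.13 pos [0.4212 0.1393 0.0303] th -0.193 tilt -1.0 shift [ 0.86  -0.142 -0.33 ] turn -0.0366
```

>>> arm_command(
  moves=[
    [-1, [0, 0, -0.2], 0],
    [-1, [0.2, -0.03, -0.33], -0.01],
    [-1, [0.86, -0.14, -0.33], -0.0366],
    [-1, [0.86, -0.14, -0.33], -0.0366],
    [-1, [0.86, -0.14, -0.33], -0.0366],
    [-1, [0.86, -0.14, -0.33], -0.0366],
    [-1, [0.86, -0.14, -0.33], -0.0366],
    [-1, [0.86, -0.14, -0.33], -0.0366],
  ],
)

```text
time: 7.8
tool_pos: [0.4237, 0.2687, 0.078]
tool_rot: [-0.0, 0.694, 0.72, -0.001]
contact_force: [0.3, -0.2, -1.1]
gripper_width: 0.351
grasp_force: 59.6
```

```bash
python3 - <<'E'
from h import *
s=manip.state(); print(s["gripper_width"],s["grasp_force"])
plan(.4323,.356,.0350,.037)
f=manip.grab_frame("side"); hsv=cv2.cvtColor(f["frame"],cv2.COLOR_RGB2HSV).astype(int);H,S=hsv[...,0],hsv[...,1]
m=(H>80)&(H<100)&(S>100); m[:, :205]=0; m[245:]=0
n_,l,st,c=cv2.connectedComponentsWithStats(m.astype(np.uint8)); print([(st[i].tolist(),np.round(px2w(f,*c[i],s["tool_pos"][2]-.0303+.017),4).tolist()) for i in range(1,n_) if st[i,4]>10])
E
```

```text
0.35131841748074044 59.58122491836548
t 7.8 pos [0.4237 0.2687 0.078 ] th 0.037 tilt -1.0 shift [0.58  0.079 0.286] turn -0.0
[([257, 160, 15, 12, 145], [0.4248, 0.2635, 0.0647])]
```

>>> arm_command(
  moves=[
    [-1, [0.3, 0.04, 0], 0],
    [-1, [0.58, 0.079, 0.05], 0],
    [-1, [0.58, 0.079, 0.15], 0],
    [-1, [0.58, 0.079, 0.22], 0],
    [-1, [0.58, 0.079, 0.27], 0],
    [-1, [0.58, 0.079, 0.288], 0],
    [-1, [0.58, 0.079, 0.288], 0],
    [-0.4, [0.58, 0.079, 0.288], 0],
    [0.0, [0.58, 0.079, 0.288], 0],
    [0.1, [0.58, 0.079, 0.288], 0],
    [0.1, [0.58, 0.079, 0.288], 0],
    [0.1, [0.58, 0.079, 0.1], 0],
    [0.1, [0.58, 0.079, -0.2], 0],
    [0.1, [0.4, 0.079, -0.4], 0],
    [0.1, [-0.3, 0.3, -0.4], 0],
    [0.1, [-0.3, 0.6, -0.4], 0],
    [0.1, [-0.3, 0.6, -0.4], 0],
  ],
)

```text
time: 9.27
tool_pos: [0.5092, 0.2334, 0.1399]
tool_rot: [0.001, 0.693, 0.72, 0.001]
contact_force: [-0.1, 0.6, 0.6]
gripper_width: 0.55
grasp_force: 0.0
```

```bash
python3 - <<'E'
from h import *
plan(.514,.138,.09,.037);plan(.514,.138,.09,.037+np.pi/2); print(manip.state()["joint_pos"][5])
f=manip.grab_frame("side"); cv2.imwrite("pics/p2.png",cv2.resize(f["frame"][135:245,205:335,::-1],None,fx=5,fy=5))
hsv=cv2.cvtColor(f["frame"],cv2.COLOR_RGB2HSV).astype(int);H,S=hsv[...,0],hsv[...,1]
m=(H>80)&(H<100)&(S>100); m[:, :205]=0; m[245:]=0
n_,l,st,c=cv2.connectedComponentsWithStats(m.astype(np.uint8)); print([(st[i].tolist(),np.round(px2w(f,*c[i],.021),4).tolist()) for i in range(1,n_) if st[i,4]>10])
E
```

```text
t 9.27 pos [0.5092 0.2334 0.1399] th 0.038 tilt -1.0 shift [-0.637  0.007  0.332] turn 0.0002
t 9.27 pos [0.5092 0.2334 0.1399] th 0.038 tilt -1.0 shift [-0.637  0.007  0.332] turn -0.2498
0.25875899296424415
[([253, 150, 16, 12, 143], [0.4311, 0.352, 0.021])]
```

View pics/p2.png

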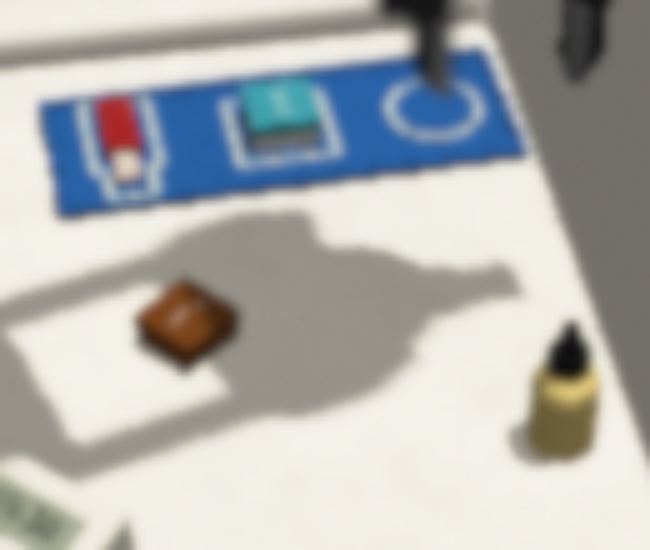

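Stick and box both sit inside their outlines (crop (122,140) and (282,115)), and the bottle stands at (563,410). Next I grip the bottle with the fingers closing along y.

>>> arm_command(
  moves=[
    [0.4, [-0.63, 0.012, 0.1], -0.25],
    [0.4, [-0.63, 0.012, 0.1], -0.25],
    [0.4, [-0.63, 0.012, 0.1], -0.25],
    [0.4, [-0.63, 0.012, 0.1], -0.25],
    [0.4, [-0.63, 0.012, 0.1], -0.25],
    [0.4, [-0.63, 0.012, 0.1], -0.25],
    [0.4, [-0.63, 0.012, 0.1], -0.25],
    [0.4, [-0.63, 0.012, 0.1], -0.25],
    [0.4, [-0.63, 0.012, 0.1], -0.25],
    [0.4, [-0.63, 0.012, 0.1], -0.25],
    [0.4, [-0.63, 0.012, 0.1], -0.25],
    [0.4, [-0.63, 0.012, 0.1], -0.25],
    [0.4, [-0.63, 0.012, 0.1], -0.25],
    [0.4, [-0.63, 0.012, 0.1], -0.25],
  ],
)

```text
time: 10.48
tool_pos: [0.5138, 0.1403, 0.1234]
tool_rot: [-0.0, -0.019, 1.0, -0.0]
contact_force: [0.4, 0.5, -0.8]
gripper_width: 0.7
grasp_force: 0.0
```

```bash
python3 - <<'E'
from h import *
plan(.5145,.139,.032,.037+np.pi/2)
E
```

```text
t 10.48 pos [0.5138 0.1403 0.1234] th 1.609 tilt -1.0 shift [-0.005 -0.009  0.61 ] turn 0.0002
```

>>> arm_command(
  moves=[
    [0.4, [-0.005, -0.009, 0.2], 0],
    [0.4, [-0.005, -0.009, 0.35], 0],
    [0.4, [-0.005, -0.009, 0.5], 0],
    [0.4, [-0.005, -0.009, 0.58], 0],
    [0.4, [-0.005, -0.009, 0.61], 0],
    [0.4, [-0.005, -0.009, 0.61], 0],
    [0, [-0.005, -0.009, 0.61], 0],
    [-0.3, [-0.005, -0.009, 0.61], 0],
    [-1, [-0.005, -0.009, 0.61], 0],
    [-1, [-0.005, -0.009, 0.61], 0],
    [-1, [-0.005, -0.009, 0.61], 0],
    [-1, [-0.005, -0.009, 0.61], 0],
    [-1, [-0.005, -0.009, 0.61], 0],
    [-1, [-0.005, -0.009, 0.61], 0],
  ],
)

```text
time: 11.65
tool_pos: [0.5163, 0.1391, 0.0339]
tool_rot: [0.002, -0.018, 1.0, 0.0]
contact_force: [-0.8, 0.8, 6.4]
gripper_width: 0.317
grasp_force: 59.6
```

```bash
python3 - <<'E'
from h import *
s=manip.state(); print(s["gripper_width"],s["grasp_force"])
plan(.51,.27,.09,.037+np.pi/2)
f=manip.grab_frame("side"); cv2.imwrite("pics/p3.png",cv2.resize(f["frame"][135:245,225:355,::-1],None,fx=5,fy=5))
E
```

```text
0.31742113329542104 59.633272908831714
t 11.65 pos [0.5163 0.1391 0.0339] th 1.608 tilt -1.0 shift [ 0.009  0.874 -0.374] turn -0.0
```

View pics/p3.png

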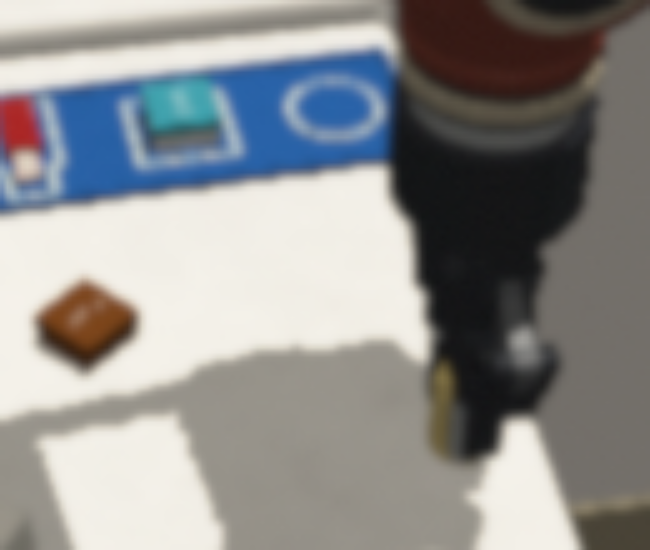

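The bottle is gripped (crop x 431–497), with the finger centred on it to within about 2 mm. Lift and carry.

>>> arm_command(
  moves=[
    [-1, [0, 0, -0.2], 0],
    [-1, [0, 0.1, -0.35], 0],
    [-1, [0.01, 0.3, -0.37], 0],
    [-1, [0.01, 0.6, -0.37], 0],
    [-1, [0.01, 0.87, -0.37], 0],
    [-1, [0.01, 0.87, -0.37], 0],
    [-1, [0.01, 0.87, -0.37], 0],
    [-1, [0.01, 0.87, -0.37], 0],
  ],
)

```text
time: 12.37
tool_pos: [0.508, 0.2692, 0.0872]
tool_rot: [-0.0, -0.019, 1.0, -0.0]
contact_force: [0.2, -0.8, 0.4]
gripper_width: 0.312
grasp_force: 59.4
```

```bash
python3 - <<'E'
from h import *
s=manip.state(); print(s["gripper_width"],s["grasp_force"])
plan(.508,.359,.038,.037+np.pi/2)
f=manip.grab_frame("side"); cv2.imwrite("pics/p4.png",cv2.resize(f["frame"][105:215,225:355,::-1],None,fx=5,fy=5))
E
```

```text
0.31246719880018053 59.411653068236774
t 12.37 pos [0.508  0.2692 0.0872] th 1.609 tilt -1.0 shift [-0.023  0.599  0.327] turn 0.0001
```

View pics/p4.png

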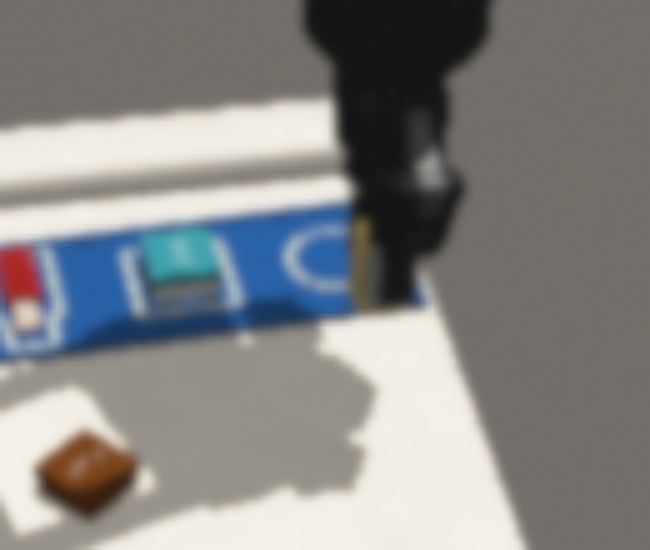

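>>> arm_command(
  moves=[
    [-1, [-0.02, 0.3, 0], 0],
    [-1, [-0.02, 0.5, 0], 0],
    [-1, [-0.022, 0.6, 0.05], 0],
    [-1, [-0.022, 0.6, 0.15], 0],
    [-1, [-0.022, 0.6, 0.24], 0],
    [-1, [-0.022, 0.6, 0.3], 0],
    [-1, [-0.022, 0.6, 0.322], 0],
    [-1, [-0.022, 0.6, 0.326], 0],
    [-1, [-0.022, 0.6, 0.326], 0],
  ],
)

```text
time: 13.17
tool_pos: [0.5085, 0.358, 0.0382]
tool_rot: [-0.0, -0.018, 1.0, -0.0]
contact_force: [0.8, 1.8, -0.8]
gripper_width: 0.32
grasp_force: 59.5
```

>>> arm_command(
  moves=[
    [-0.3, [0, 0, 0], 0],
    [0, [0, 0, 0], 0],
    [0.1, [0, 0, 0], 0],
    [0.1, [0, 0, 0], 0],
    [0.1, [0, 0, -0.15], 0],
    [0.1, [0, 0, -0.35], 0],
    [0.1, [0, 0, -0.6], 0],
    [0.1, [0, 0, -0.8], 0],
    [0.1, [0, -0.2, -0.9], 0],
    [0.1, [0, -1, -0.9], 0],
    [0.1, [0, -1, -0.9], 0],
    [0.1, [0, -1, -0.9], 0],
    [0.1, [0, -1, -0.9], 0],
    [0.1, [0, -1, -0.9], 0],
    [0.1, [0, -1, -0.9], 0],
  ],
)

```text
time: 14.42
tool_pos: [0.514, 0.2096, 0.1738]
tool_rot: [0.0, -0.018, 1.0, 0.0]
contact_force: [0.3, -0.3, 0.2]
gripper_width: 0.544
grasp_force: 0.0
```

>>> arm_command(
  moves=[
    [0.1, [0, -1, -0.2], 0],
    [0.1, [0, -1, -0.2], 0],
    [0.1, [0, -1, -0.2], 0],
    [0.1, [0, -1, -0.2], 0],
    [0.1, [0, -1, -0.2], 0],
    [0.1, [0, -1, -0.2], 0],
  ],
)

```text
time: 14.92
tool_pos: [0.5201, 0.0597, 0.2042]
tool_rot: [0.001, -0.018, 1.0, 0.0]
contact_force: [-0.6, -0.2, -0.5]
gripper_width: 0.55
grasp_force: 0.0
```

```bash
python3 - <<'E'
from h import *
f=manip.grab_frame("top"); g=manip.grab_frame("side")
for n,F in(("top",f),("side",g)):
    for t in["oil_bottle","cover_glass_box","usb_stick"]:
        print(n,t,[(np.round(d["extent"]).astype(int).tolist(),round(d["confidence"],2)) for d in manip.search_frame(F,t)[:2]])
a=[cv2.resize(F["frame"][y:y+125,x:x+100,::-1],None,fx=4,fy=4,interpolation=cv2.INTER_CUBIC) for F,y,x in((f,160,125),(g,110,212))]
cv2.imwrite("pics/p5.png",np.hstack(a)); s=manip.state(); print(s["tool_pos"],s["time"])
E
```

```text
top oil_bottle [([159, 179, 182, 195], 0.56)]
top cover_glass_box [([224, 249, 248, 265], 0.64), ([162, 216, 178, 231], 0.63)]
top usb_stick [([156, 259, 184, 267], 0.72)]
side oil_bottle [([286, 137, 299, 162], 0.73)]
side cover_glass_box [([234, 193, 248, 208], 0.77), ([253, 153, 270, 164], 0.69)]
side usb_stick []
[0.5193032  0.06039256 0.2032332 ] 15.3167
```

View pics/p5.png

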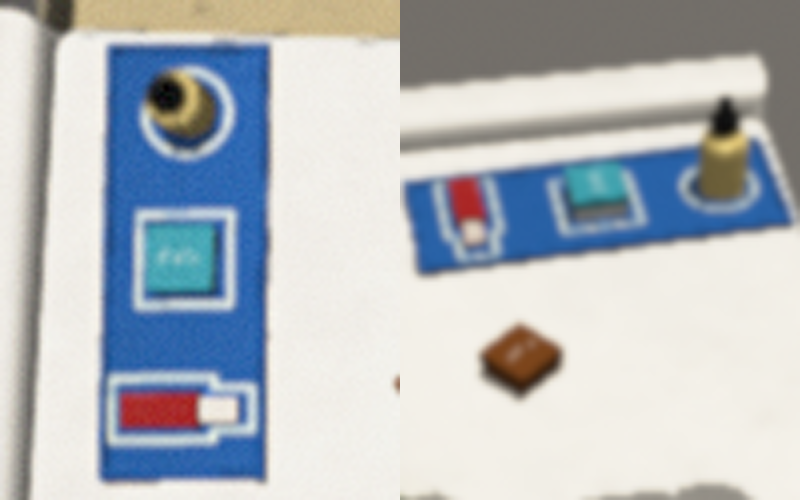

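All three things lie inside their outlines: bottle (183,105), box (180,257) and stick (180,410) in the left panel. A quick numeric check of the bottle's uprightness, then I hand in.

```bash
python3 - <<'E'
from h import *
f=pickle.load(open("top0.pkl","rb"));g=pickle.load(open("side0.pkl","rb"))
n=px2w(f,125+165/4,160+93/4,.068); b=px2w(f,125+180/4,160+257/4,.021); n2=px2w(g,212+726/4,110+100/4,.071)
print("nozzle",n,n2,"goal .5073 .3588; box",b,"goal .4323 .356")
if np.hypot(n[0]-.5073,n[1]-.3588)<.011 and np.hypot(b[0]-.4323,b[1]-.356)<.006: print(manip.job_done())
E
```

```text
nozzle [0.50629835 0.35432472 0.068     ] [0.73526805 0.31460369 0.071     ] goal .5073 .3588; box [0.43180143 0.35442232 0.021     ] goal .4323 .356
the job is handed in; nothing more can be done
None
```

The bottle, box and stick are all in their outlines on the tray and the job is handed in at about 15 s; the last camera check put bottle and box within about 5 mm and 2 mm of their marks (stick checked by eye only), but the hand-in returned no verdict.

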